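# Index the fittings carousel and present the clasp ball under the magnifier

### The arm

A 6-joint arm with a two-finger parallel gripper is mounted at the origin on the work surface; the furniture and walls round the work are solid. World frame = base frame: x ahead of the robot, y to its left, z up, the work surface at z = 0. Lengths are in m, angles in rad, forces in N, time in s.
With the tool pointing down it reaches from about 0.35 to 0.85 m from the base axis. Payload 8.1 kg.
Tool frame: the origin (TCP) lies midway between the tips of the shut fingers; the grasp point (between the pads) lies 19 mm behind it (robot.tcp_to_grasp is the distance from the TCP to the grasp point, in m); z points along the fingers, y is the direction in which the jaws open and shut (so a half turn about z gives the same grasp; the last joint's range is limited). The gripper opens to 93 mm and grips with 3 to 60 N. Pads are 15 mm wide; open, the fingers measure 128 mm over their backs; the gripper's body (75 mm by 188 mm) begins 65 mm behind the grasp point.
Start: joints at [-1.224, 0.13, 1.488, -0, 1.523, -0.085], TCP at [0.251, -0.545, 0.219] pointing down, gripper open.
Joint ranges: [-2.96, 2.96], [-0.89, 2.26], [0.02, 2.5], [-1.34, 4.48], [0, 2.73], [-2.66, 2.66]. Speed limits (rad/s): [2.39, 2.39, 2.79, 3.14, 3.14, 3.14].

### API

Orientations are given as a rotation vector (axis times angle).
In Python, from plant import robot gives the robot as it stands.
- The arm moves only by the tool send_rows, never from a script. Its argument "series" is a list of rows, each an object of numbers: "wx", "wy", "wz": the turn, a rotation vector about the world's x, y, z in rad; "dx", "dy", "dz": the shift along the world's x, y, z in cm; "fingers": the closure in counts, from 0 (fully open) to 255 (shut). In form: [{"wx": .., "wy": .., "wz": .., "dx": .., "dy": .., "dz": .., "fingers": ..}, ...]. A call has 1 to 20 rows; each row shifts and turns the pose as measured when the row begins; what a row does not reach is not made up. A row lasts 1/12 s, in which the tool goes at most 41.7 mm and 7.16 degrees, less where a joint would pass 70% of its speed; a pose out of reach is approached as far as the arm can. A call is refused whole if a number of a shift passes 4.17 or a number of a turn 0.125, either way. A call with a gripper value outside its range is refused whole. The fingers move at their own pace and stop on an object; "newtons" is the grip in N (left out, the last holds). Time passes only in rows, so rows that do not move let the fingers close. It gives the time, the measured TCP pose, the force and the opening at its end, in the units of the state.
- robot.read_state(): the state, without advancing time (a new reading comes with each control period).
- robot.read_camera(name): name is "side" or "top"; returns the picture (384x512x3 uint8, red, green, blue); there is no depth.
- robot.camera_info(name): a dict with "intrinsics" (3x3 intrinsics, pixels), "extrinsics" (4x4, takes a point from world to camera coordinates). Camera axes: x right, y up, looking along -z (the intrinsics and any distortion apply to the point x, -y, -z); pixel columns grow to the right and rows downward; lengths in m; the calibration is good to about 2 mm. A picture is of the moment at which its call begins. camera_info takes no time and is no camera call.
- robot.close_job(): hands the job in, once; it reports no verdict.
The state is a dict: "t": time; "q": joint angles; "dq": joint speeds; "joint_torque": joint torques, N m; "tool_pos": TCP position; "orientation": TCP orientation; "force": force on the tool from outside, world axes, zero at the start; "wrist_torque": the same for the moment, N m; "opening": finger opening in m.
Only numpy, scipy, OpenCV 4.12 (cv2) and the standard library are available. Lean on these libraries where they do the work, as an engineer would, in place of code of your own. Each camera call takes 0.05 s, during which the arm holds its last target.

### The job

The brass clasp ball for the red purse lies loose in one of the small round trays on the fittings carousel: turn the carousel to the click position that brings this tray into the gap of the steel keeper ring, then lift the tray by its knob straight up out of the gap and carry it upright to the bench magnifier, so that the ball never gets over the tray's low rim. Finish while still holding the tray still and level, centred over the magnifier's white viewing disc with its underside 10 cm above the disc, ready to be looked at through the lens; do not put it down or let go. Leave the other trays in their nests and the purse, spool and wax block where they are.

Things in the scene. Friction and masses are not known exactly. Their poses are not given: they have to be found in the camera images.
- carousel: Fixed round grey base of the carousel, 286 mm across; origin under its centre, -x axis towards the gap. Above the deck's edge a fixed flat steel keeper ring (radius 113 to 142 mm, 35 to 40 mm above the desk) overlaps each tray's outer edge by 4 mm, so a tray lifts out only at its one gap (52 degrees wide, 15 mm clear all round the tray).
- gap (a point): Centre of the nest place at the ring's gap, on the deck's top (26 mm above the desk), 84 mm from the carousel's axis along the base's -x; fixed to the base. A tray is in the gap when its knob is straight above this point. The nest here is empty at the start.
- turntable (a joint): Turn of the carousel's round deck (242 mm across), rad, 0 at the start, positive counter-clockwise from above, free both ways. Six nests 60 degrees apart at 84 mm radius. A spring roller on a six-lobed star clicks it home at 0, +-1.047, ... and pulls it home from within 15 degrees once let go; turning past a click takes about 0.2 N m.
- handle (a point): Centre of the deck's handle: a black upright bar 56 mm long, 14 mm thick, 26 mm high, on the carousel's axis, this point 88 mm above the desk. Turns with the deck; x axis along the bar, y axis across its 14 mm. The bar's ends point to two opposite nests (at the start the gap and its opposite).
- tray_ball_knob (a point): Centre of the knob of the tray with the ball, 50 mm above its underside, 76 mm above the desk when seated; z up. Knob: black, upright, 18 mm diameter, 22 mm high, on a 10 mm post in the middle of a round aluminium tray of 66 mm, 95 to 155 g. It stands loose between three dowels 5 mm high with 1 mm play, and starts in the nest next to the gap, left or right of it.
- ball_center (a point): Centre of the loose polished brass ball, 14 mm diameter, 12 g. It rolls freely round the post in its tray's trough (floor 3.5 mm above the underside, 44 mm across); the rim round the trough is only 3 mm higher than the floor.
- tray_caps_knob (a point): Centre of the knob of a like tray with domed steel snap caps, in the nest on the other side of the gap.
- tray_rivets_knob (a point): Centre of the knob of a like tray with copper rivets, in a nest farther round.
- tray_eyelets_knob (a point): Centre of the knob of a like tray with dark eyelets, in the nest opposite the gap.
- disc (a point): Centre of the top surface of the magnifier's white viewing disc (96 mm diameter), 13 mm above the desk. z up; the magnifier's -y axis points from the disc to its lens.
- magnifier: Fixed bench magnifier: grey foot with the white disc, origin under the disc's centre. A post 178 mm out along its -y carries a black ring lens, 92 mm across, leaning towards the disc: centre 144 mm out along -y and 173 mm above the desk, top 220 mm above the desk. The space above the disc is open.
- red_purse: Red rounded purse, 86x100x34 mm, bystander; origin under its centre.
- spool_red: Spool of red thread, 51x77x52 mm, bystander; origin under its centre.
- wax_block: Yellow wax block, 35x55x18 mm, bystander; origin under its centre.
Not all that is in view belongs to the job. Leave any blue look-alike of the part that bears tray_caps_knob alone.

How it is judged:
By the outcome, as a careful person would: the job done as asked, in the order asked, and still so for the second after the job is handed in, while the arm keeps its last pose, push and grip.
It also fails if it takes over 58 s, if anything falls off the work surface, if the arm or the gripper's body presses on something with over 40 N, if the wrist force passes 120 N, or if a joint passes its speed limit or range.

## Working session

There is one attempt and no reset: what is moved stays moved. The work goes in short steps, Python scripts to look and compute and a tool call to move; the robot and the scene stay as the last step left them, time stands still between calls to the robot, and variables do not carry over. Pictures are saved under pics/ and viewed, and the job is handed in when it is done.

Besides the shell and the picture viewer there is one more tool, called after "Request:" as a command line: name --argument value ..., lists and objects as JSON in quotes. send_rows: Moves the arm, as the interface text tells. Its arguments: {"type":"object","properties":{"series":{"type":"array","items":{"type":"object","properties":{"wx":{"type":"number"},"wy":{"type":"number"},"wz":{"type":"number"},"dx":{"type":"number"},"dy":{"type":"number"},"dz":{"type":"number"},"fingers":{"type":"number"}}}},"newtons":{"type":"number"}},"required":["series"]}

```bash
mkdir -p pics; ls; python3 - <<'E'
from plant import robot
import cv2
print(robot.read_state())
for n in("side","top"):
    i=robot.camera_info(n);print(n,i)
    im=robot.read_camera(n);cv2.imwrite(f"pics/{n}0.png",im[:,:,::-1])
E
```

```text
pics
{'t': 0.0, 'q': array([-1.22439724e+00,  1.31169296e-01,  1.48925789e+00,  7.51760720e-07,
        1.52299118e+00, -8.54077710e-02]), 'dq': array([ 9.68100575e-04, -2.61099807e-04, -2.18581976e-04,  9.07884043e-04,
       -1.89901550e-03,  9.37137487e-06]), 'joint_torque': array([ 1.05697272e-03, -5.59848368e+01, -4.91760635e+01,  7.68473209e-02,
        3.51317727e-02, -1.49191656e-04]), 'tool_pos': array([ 0.25093296, -0.54439035,  0.21759433]), 'orientation': array([-3.06688682e+00, -6.72635419e-01,  3.71792921e-04]), 'force': array([ 0.07533885,  0.16808624, -0.22625772]), 'wrist_torque': array([-0.05476365,  0.00522187,  0.02224033]), 'opening': 0.09300566620149213}
side {'intrinsics': array([[412.65713193,   0.        , 255.15169963],
       [  0.        , 412.65713193, 194.8116263 ],
       [  0.        ,   0.        ,   1.        ]]), 'extrinsics': array([[-0.98655497, -0.16310476,  0.01030216,  0.49682531],
       [ 0.07575425, -0.40053   ,  0.91314676, -0.1453805 ],
       [-0.14481225,  0.90164991,  0.40750074, -1.06577811],
       [ 0.        ,  0.        ,  0.        ,  1.        ]])}
top {'intrinsics': array([[434.68924923,   0.        , 250.51313471],
       [  0.        , 434.68924923, 192.46834227],
       [  0.        ,   0.        ,   1.        ]]), 'extrinsics': array([[ 0.01073913, -0.99956082,  0.02761948, -0.08611859],
       [ 0.98116117,  0.01586161,  0.19253875, -0.51573474],
       [-0.19289228,  0.02503146,  0.9809006 , -1.07575782],
       [ 0.        ,  0.        ,  0.        ,  1.        ]])}
```

View pics/side0.png

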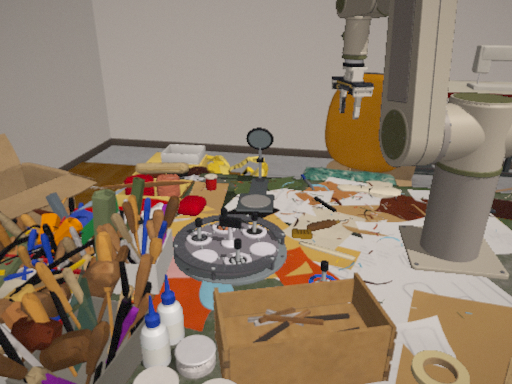

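View pics/top0.png

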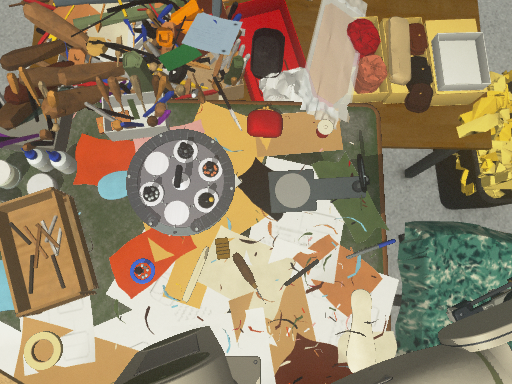

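```bash
python3 - <<'E'
import cv2
a=cv2.imread("pics/top0.png")[115:245,115:245];cv2.imwrite("pics/c1.png",cv2.resize(a,(780,585) if 0 else (598,598),interpolation=cv2.INTER_CUBIC))
a=cv2.imread("pics/side0.png")[180:290,160:300];cv2.imwrite("pics/c2.png",cv2.resize(a,(756,594),interpolation=cv2.INTER_CUBIC))
a=cv2.imread("pics/top0.png")[130:240,235:385];cv2.imwrite("pics/c3.png",cv2.resize(a,(750,550),interpolation=cv2.INTER_CUBIC))
E
```

```text
(no output)
```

View pics/c1.png

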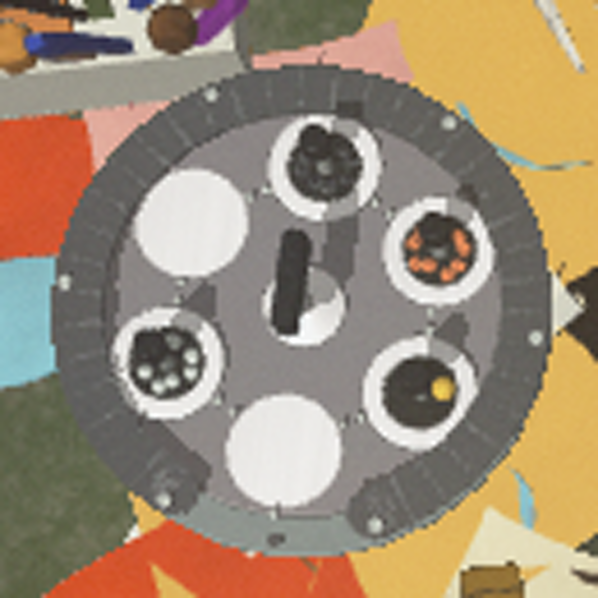

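View pics/c2.png

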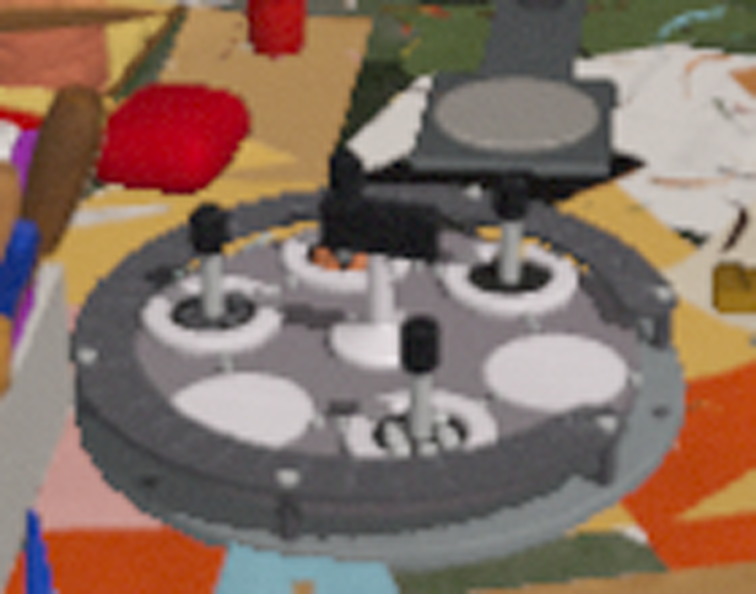

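View pics/c3.png

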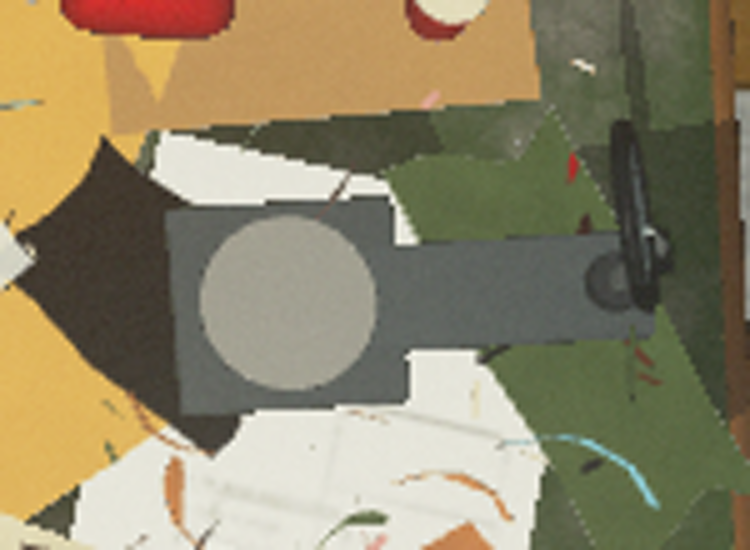

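```bash
cat > h.py <<'E'
import numpy as np
from plant import robot
I={n:robot.camera_info(n) for n in("side","top")}
F=np.diag([1,-1,-1.])
def P(n): return I[n]["intrinsics"]@F@I[n]["extrinsics"][:3]
def proj(n,X):
    p=P(n)@np.append(X,1); return p[:2]/p[2]
def tri(s,t):
    A=[]
    for n,u in(("side",s),("top",t)):
        p=P(n);A+=[u[0]*p[2]-p[0],u[1]*p[2]-p[1]]
    A=np.array(A);X=np.linalg.lstsq(A[:,:3],-A[:,3],rcond=None)[0]
    return X,[np.round(proj("side",X)-s,1),np.round(proj("top",X)-t,1)]
def onz(n,u,z):
    p=P(n);A=np.array([u[0]*p[2]-p[0],u[1]*p[2]-p[1]])
    return np.linalg.solve(A[:,:2],-A[:,3]-A[:,2]*z)
E
python3 - <<'E'
from h import *
c1=lambda x,y:np.array([115+x/4.6,115+y/4.6])-.4
c2=lambda x,y:np.array([160+x/5.4,180+y/5.4])-.4
c3=lambda x,y:np.array([235+x/5,130+y/5])-.4
g=tri(c2(555,370),c1(283,450));print("gap",g)
o=tri(c2(243,410),c1(191,222));print("pad2",o)
h=tri(c2(380,225),c1(292,283));print("handle",h)
d=tri(c2(517,113),c3(289,302));print("disc",d)
print(onz("top",c1(283,450),.026),onz("top",c1(191,222),.026),onz("top",c1(292,283),.088),onz("top",c3(289,302),.013))
c=onz("top",c1(292,283),.088);print("knob guess")
for z in(.026,.03):print(onz("top",c1(419,393),z))
for f in (("side",c2(512,197)),("side",c2(210,228)),("side",c2(420,345)),("side",c2(345,175))):print(onz(*f,.076))
E
```

```text
gap (array([0.46612596, 0.1142725 , 0.02626769]), [array([0.3, 0.1]), array([-0. , -0.3])])
pad2 (array([0.59788063, 0.17307824, 0.02684139]), [array([-0.1, -0. ]), array([0. , 0.1])])
handle (array([0.54929096, 0.10441581, 0.08793865]), [array([0.3, 0.1]), array([-0. , -0.3])])
disc (array([ 0.53428976, -0.19326565,  0.01001058]), [array([0.2, 0.1]), array([-0. , -0.3])])
[0.46547434 0.11426213] [0.59835308 0.17328155] [0.54855986 0.10432198] [ 0.53297993 -0.19292424]
knob guess
[0.49959363 0.03812543]
[0.49888568 0.03781028]
[0.49933072 0.04230373]
[0.63227673 0.0993219 ]
[0.51491001 0.18522309]
[0.58345667 0.0339194 ]
```

Top and side views agree. The carousel axis is at about (0.549, 0.104), the gap at about (0.466, 0.114) towards the robot, and the disc at about (0.533, -0.193). The ball tray is on the -y side of the gap, so the deck has to turn -60°. First move: above the handle, jaws across the bar.

Request:
send_rows --series '[{"dx": 0.6,"dy": 1.4,"dz": 1,"wz": 0.06,"fingers": 60},{"dx": 1.2,"dy": 2.7,"dz": 1,"wz": 0.12,"fingers": 60},{"dx": 1.2,"dy": 2.7,"dz": 1,"wz": 0.12,"fingers": 60},{"dx": 1.2,"dy": 2.7,"dz": 0,"wz": 0.12,"fingers": 60},{"dx": 1.2,"dy": 2.7,"dz": 0,"wz": 0.12,"fingers": 60},{"dx": 1.2,"dy": 2.7,"dz": 0,"wz": 0.12,"fingers": 60},{"dx": 1.2,"dy": 2.7,"dz": 0,"wz": 0.12,"fingers": 60},{"dx": 1.2,"dy": 2.7,"dz": 0,"wz": 0.12,"fingers": 60},{"dx": 1.2,"dy": 2.7,"dz": 0,"wz": 0.12,"fingers": 60},{"dx": 1.2,"dy": 2.7,"dz": 0,"wz": 0.12,"fingers": 60},{"dx": 1.2,"dy": 2.7,"dz": 0,"wz": 0.12,"fingers": 60},{"dx": 1.2,"dy": 2.7,"dz": 0,"wz": 0.12,"fingers": 60},{"dx": 1.2,"dy": 2.7,"dz": 0,"wz": 0.12,"fingers": 60},{"dx": 1.2,"dy": 2.7,"dz": 0,"wz": 0.12,"fingers": 60},{"dx": 1.2,"dy": 2.7,"dz": 0,"wz": 0.12,"fingers": 60},{"dx": 1.2,"dy": 2.7,"dz": 0,"wz": 0.12,"fingers": 60},{"dx": 1.2,"dy": 2.7,"dz": 0,"wz": 0.12,"fingers": 60},{"dx": 1.2,"dy": 2.7,"dz": 0,"wz": 0.12,"fingers": 60},{"dx": 1.2,"dy": 2.7,"dz": 0,"wz": 0.12,"fingers": 60},{"dx": 1.2,"dy": 2.7,"dz": 0,"wz": 0.12,"fingers": 60}]'

```text
schema error: expected keys wx, wy, wz, dx, dy, dz, fingers
```

```bash
cat > st.py <<'E'
from h import *
from scipy.spatial.transform import Rotation as Ro
s=robot.read_state();R=Ro.from_rotvec(s["orientation"]).as_matrix()
print("t",s["t"],"p",np.round(s["tool_pos"],4),"jaw deg",np.degrees(np.arctan2(R[1,1],R[0,1])),"z",np.round(R[:,2],4),"F",np.round(s["force"],2),"T",np.round(s["wrist_torque"],3),"open",s["opening"],"q",np.round(s["q"],2))
E
python3 st.py
```

```text
t 0.1 p [ 0.2509 -0.5444  0.2177] jaw deg -65.25977346009043 z [-6.0e-04  1.6e-03 -1.0e+00] F [ 0.57 -0.55  0.09] T [ 0.024 -0.025 -0.035] open 0.09256775096968381 q [-1.22  0.13  1.49  0.    1.52 -0.09]
```

All seven keys are required in each row.

Request:
send_rows --series '[{"wx": 0,"wy": 0,"wz": 0.06,"dx": 0.6,"dy": 1.4,"dz": 1,"fingers": 60},{"wx": 0,"wy": 0,"wz": 0.12,"dx": 1.2,"dy": 2.7,"dz": 1,"fingers": 60},{"wx": 0,"wy": 0,"wz": 0.12,"dx": 1.2,"dy": 2.7,"dz": 1,"fingers": 60},{"wx": 0,"wy": 0,"wz": 0.12,"dx": 1.2,"dy": 2.7,"dz": 0,"fingers": 60},{"wx": 0,"wy": 0,"wz": 0.12,"dx": 1.2,"dy": 2.7,"dz": 0,"fingers": 60},{"wx": 0,"wy": 0,"wz": 0.12,"dx": 1.2,"dy": 2.7,"dz": 0,"fingers": 60},{"wx": 0,"wy": 0,"wz": 0.12,"dx": 1.2,"dy": 2.7,"dz": 0,"fingers": 60},{"wx": 0,"wy": 0,"wz": 0.12,"dx": 1.2,"dy": 2.7,"dz": 0,"fingers": 60},{"wx": 0,"wy": 0,"wz": 0.12,"dx": 1.2,"dy": 2.7,"dz": 0,"fingers": 60},{"wx": 0,"wy": 0,"wz": 0.12,"dx": 1.2,"dy": 2.7,"dz": 0,"fingers": 60},{"wx": 0,"wy": 0,"wz": 0.12,"dx": 1.2,"dy": 2.7,"dz": 0,"fingers": 60},{"wx": 0,"wy": 0,"wz": 0.12,"dx": 1.2,"dy": 2.7,"dz": 0,"fingers": 60},{"wx": 0,"wy": 0,"wz": 0.12,"dx": 1.2,"dy": 2.7,"dz": 0,"fingers": 60},{"wx": 0,"wy": 0,"wz": 0.12,"dx": 1.2,"dy": 2.7,"dz": 0,"fingers": 60},{"wx": 0,"wy": 0,"wz": 0.12,"dx": 1.2,"dy": 2.7,"dz": 0,"fingers": 60},{"wx": 0,"wy": 0,"wz": 0.12,"dx": 1.2,"dy": 2.7,"dz": 0,"fingers": 60},{"wx": 0,"wy": 0,"wz": 0.12,"dx": 1.2,"dy": 2.7,"dz": 0,"fingers": 60},{"wx": 0,"wy": 0,"wz": 0.12,"dx": 1.2,"dy": 2.7,"dz": 0,"fingers": 60},{"wx": 0,"wy": 0,"wz": 0.12,"dx": 1.2,"dy": 2.7,"dz": 0,"fingers": 60},{"wx": 0,"wy": 0,"wz": 0.12,"dx": 1.2,"dy": 2.7,"dz": 0,"fingers": 60}]'

```text
t: 1.77
tool_pos: [0.4838, 0.0077, 0.2389]
orientation: [-0.443, -3.103, 0.018]
force: [0.8, -0.3, -0.2]
opening: 0.0711
```

```bash
python3 st.py
```

```text
t 1.7667 p [0.4838 0.0077 0.2389] jaw deg 73.76328613323946 z [-0.0084 -0.0103 -0.9999] F [ 0.85 -0.3  -0.24] T [ 0.033 -0.113  0.043] open 0.07112832179903861 q [-0.08 -0.19  1.76 -0.01  1.57 -1.37]
```

Request:
send_rows --series '[{"wx": 0,"wy": 0,"wz": 0.06,"dx": 1.6,"dy": 2.4,"dz": -1,"fingers": 60},{"wx": 0,"wy": 0,"wz": 0.06,"dx": 1.6,"dy": 2.4,"dz": -2,"fingers": 60},{"wx": 0,"wy": 0,"wz": 0.03,"dx": 1.6,"dy": 2.4,"dz": -2,"fingers": 60},{"wx": 0,"wy": 0,"wz": 0,"dx": 1.2,"dy": 1.5,"dz": -2,"fingers": 60},{"wx": 0,"wy": 0,"wz": 0,"dx": 0,"dy": 0,"dz": 0,"fingers": 60},{"wx": 0,"wy": 0,"wz": 0,"dx": 0,"dy": 0,"dz": 0,"fingers": 60}]'

```text
t: 2.27
tool_pos: [0.5462, 0.1059, 0.1648]
orientation: [-0.171, -3.131, 0.017]
force: [0.5, 0.1, 0.8]
opening: 0.0711
```

```bash
python3 st.py
```

```text
t 2.2667 p [0.5462 0.1059 0.1648] jaw deg 83.7583319677436 z [-0.0064 -0.0105 -0.9999] F [0.55 0.15 0.75] T [ 0.049 -0.117  0.001] open 0.07107110037075832 q [ 0.11  0.05  1.67 -0.01  1.43 -1.35]
```

Request:
send_rows --series '[{"wx": 0.01,"wy": -0.006,"wz": 0,"dx": 0.2,"dy": -0.1,"dz": -1,"fingers": 60},{"wx": 0,"wy": 0,"wz": 0,"dx": 0.1,"dy": -0.1,"dz": -2,"fingers": 60},{"wx": 0,"wy": 0,"wz": 0,"dx": 0,"dy": 0,"dz": -2,"fingers": 60},{"wx": 0,"wy": 0,"wz": 0,"dx": 0,"dy": 0,"dz": -2,"fingers": 60},{"wx": 0,"wy": 0,"wz": 0,"dx": 0,"dy": 0,"dz": -1.5,"fingers": 60},{"wx": 0,"wy": 0,"wz": 0,"dx": 0,"dy": 0,"dz": -0.9,"fingers": 60},{"wx": 0,"wy": 0,"wz": 0,"dx": 0,"dy": 0,"dz": 0,"fingers": 60},{"wx": 0,"wy": 0,"wz": 0,"dx": 0,"dy": 0,"dz": 0,"fingers": 60}]'

```text
t: 2.93
tool_pos: [0.5497, 0.0989, 0.0735]
orientation: [0.178, 3.131, -0.001]
force: [0.3, -0.5, 0.7]
opening: 0.071
```

```bash
python3 st.py; python3 - <<'E'
from h import *
import cv2
a=robot.read_camera("side")[150:280,160:310];cv2.imwrite("pics/s1.png",cv2.resize(a,(690,598),interpolation=cv2.INTER_CUBIC)[:,:,::-1])
E
```

```text
t 2.9333 p [0.5497 0.0989 0.0735] jaw deg 83.48587447683116 z [ 0.0052 -0.0011 -1.    ] F [ 0.26 -0.5   0.72] T [ 0.051 -0.17  -0.022] open 0.07103724173456029 q [ 0.09  0.13  1.76 -0.    1.24 -1.37]
```

View pics/s1.png

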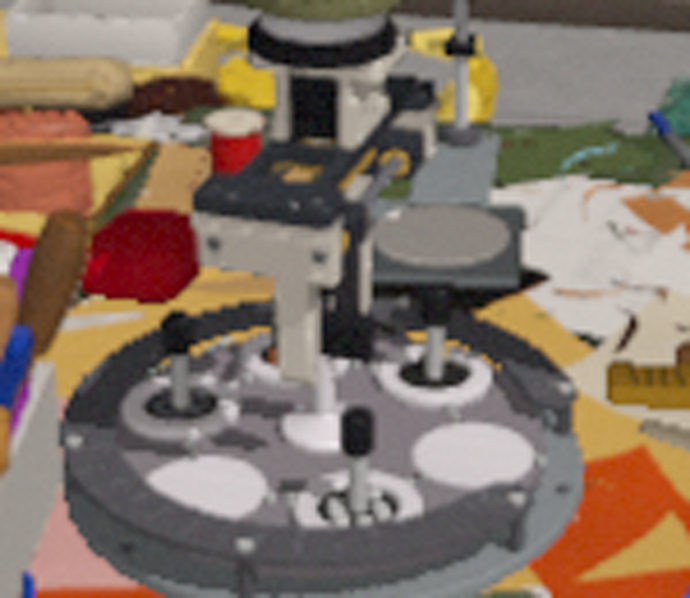

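Request:
send_rows --newtons 25 --series '[{"wx": 0,"wy": 0.005,"wz": 0,"dx": 0,"dy": 0.5,"dz": -0.3,"fingers": 60},{"wx": 0,"wy": 0,"wz": 0,"dx": 0,"dy": 0,"dz": 0,"fingers": 150},{"wx": 0,"wy": 0,"wz": 0,"dx": 0,"dy": 0,"dz": 0,"fingers": 200},{"wx": 0,"wy": 0,"wz": 0,"dx": 0,"dy": 0,"dz": 0,"fingers": 255},{"wx": 0,"wy": 0,"wz": 0,"dx": 0,"dy": 0,"dz": 0,"fingers": 255},{"wx": 0,"wy": 0,"wz": 0,"dx": 0,"dy": 0,"dz": 0,"fingers": 255},{"wx": 0,"wy": 0,"wz": 0,"dx": 0,"dy": 0,"dz": 0,"fingers": 255},{"wx": 0,"wy": 0,"wz": 0,"dx": 0,"dy": 0,"dz": 0,"fingers": 255},{"wx": 0,"wy": 0,"wz": 0,"dx": 0,"dy": 0,"dz": 0,"fingers": 255},{"wx": 0,"wy": 0,"wz": 0,"dx": 0,"dy": 0,"dz": 0,"fingers": 255}]'

```text
t: 3.82
tool_pos: [0.5534, 0.1048, 0.0762]
orientation: [0.178, 3.128, 0.0]
force: [-0.3, -0.1, 0.4]
opening: 0.0157
```

```bash
python3 st.py
```

```text
t 3.8167 p [0.5534 0.1048 0.0762] jaw deg 83.50309085690878 z [ 8.3e-03 -3.0e-04 -1.0e+00] F [-0.31 -0.13  0.42] T [ 0.1   -0.17   0.009] open 0.015728967042801724 q [ 0.1   0.14  1.75 -0.    1.25 -1.36]
```

Request:
send_rows --newtons 25 --series '[{"wx": 0,"wy": 0.008,"wz": 0,"dx": -0.4,"dy": 0,"dz": -0.6,"fingers": 200},{"wx": 0,"wy": 0,"wz": 0,"dx": 0,"dy": 0,"dz": 0,"fingers": 255},{"wx": 0,"wy": 0,"wz": 0,"dx": 0,"dy": 0,"dz": 0,"fingers": 255},{"wx": 0,"wy": 0,"wz": 0,"dx": 0,"dy": 0,"dz": 0,"fingers": 255}]'

```text
t: 4.15
tool_pos: [0.5494, 0.1055, 0.07]
orientation: [0.178, 3.136, 0.001]
force: [0.0, -2.3, 0.8]
opening: 0.014
```

```bash
python3 st.py
```

```text
t 4.15 p [0.5494 0.1055 0.07  ] jaw deg 83.51927651262756 z [ 4.e-04  8.e-04 -1.e+00] F [ 0.02 -2.32  0.81] T [-0.324  0.042  0.073] open 0.013951250554251456 q [ 0.1   0.14  1.75  0.    1.24 -1.36]
```

Request:
send_rows --newtons 30 --series '[{"wx": 0,"wy": 0,"wz": -0.015,"dx": 0,"dy": 0,"dz": 0,"fingers": 255},{"wx": 0,"wy": 0,"wz": -0.03,"dx": 0,"dy": 0,"dz": 0,"fingers": 255},{"wx": 0,"wy": 0,"wz": -0.045,"dx": 0,"dy": 0,"dz": 0,"fingers": 255},{"wx": 0,"wy": 0,"wz": -0.045,"dx": 0,"dy": 0,"dz": 0,"fingers": 255},{"wx": 0,"wy": 0,"wz": -0.045,"dx": 0,"dy": 0,"dz": 0,"fingers": 255},{"wx": 0,"wy": 0,"wz": -0.045,"dx": 0,"dy": 0,"dz": 0,"fingers": 255},{"wx": 0,"wy": 0,"wz": -0.045,"dx": 0,"dy": 0,"dz": 0,"fingers": 255},{"wx": 0,"wy": 0,"wz": -0.045,"dx": 0,"dy": 0,"dz": 0,"fingers": 255},{"wx": 0,"wy": 0,"wz": -0.045,"dx": 0,"dy": 0,"dz": 0,"fingers": 255},{"wx": 0,"wy": 0,"wz": -0.045,"dx": 0,"dy": 0,"dz": 0,"fingers": 255},{"wx": 0,"wy": 0,"wz": -0.045,"dx": 0,"dy": 0,"dz": 0,"fingers": 255},{"wx": 0,"wy": 0,"wz": -0.045,"dx": 0,"dy": 0,"dz": 0,"fingers": 255}]'

```text
t: 5.15
tool_pos: [0.5495, 0.1056, 0.07]
orientation: [0.979, 2.984, -0.001]
force: [-0.1, 0.9, 0.7]
opening: 0.0138
```

```bash
python3 st.py
```

```text
t 5.15 p [0.5495 0.1056 0.07  ] jaw deg 53.69016839421391 z [ 8.e-04 -9.e-04 -1.e+00] F [-0.08  0.87  0.68] T [ 0.151 -0.193  0.297] open 0.013820643509452356 q [ 0.1   0.14  1.75 -0.    1.24 -0.84]
```

Request:
send_rows --series '[{"wx": 0,"wy": 0,"wz": -0.045,"dx": 0,"dy": 0,"dz": 0,"fingers": 255},{"wx": 0,"wy": 0,"wz": -0.045,"dx": 0,"dy": 0,"dz": 0,"fingers": 255},{"wx": 0,"wy": 0,"wz": -0.045,"dx": 0,"dy": 0,"dz": 0,"fingers": 255},{"wx": 0,"wy": 0,"wz": -0.045,"dx": 0,"dy": 0,"dz": 0,"fingers": 255},{"wx": 0,"wy": 0,"wz": -0.045,"dx": 0,"dy": 0,"dz": 0,"fingers": 255},{"wx": 0,"wy": 0,"wz": -0.045,"dx": 0,"dy": 0,"dz": 0,"fingers": 255},{"wx": 0,"wy": 0,"wz": -0.045,"dx": 0,"dy": 0,"dz": 0,"fingers": 255},{"wx": 0,"wy": 0,"wz": -0.045,"dx": 0,"dy": 0,"dz": 0,"fingers": 255},{"wx": 0,"wy": 0,"wz": -0.045,"dx": 0,"dy": 0,"dz": 0,"fingers": 255},{"wx": 0,"wy": 0,"wz": -0.045,"dx": 0,"dy": 0,"dz": 0,"fingers": 255},{"wx": 0,"wy": 0,"wz": -0.03,"dx": 0,"dy": 0,"dz": 0,"fingers": 255},{"wx": 0,"wy": 0,"wz": -0.015,"dx": 0,"dy": 0,"dz": 0,"fingers": 255},{"wx": 0,"wy": 0,"wz": 0,"dx": 0,"dy": 0,"dz": 0,"fingers": 255}]'

```text
t: 6.23
tool_pos: [0.5496, 0.1057, 0.07]
orientation: [1.729, 2.622, -0.001]
force: [0.2, 0.6, 0.2]
opening: 0.0137
```

```bash
python3 st.py
```

```text
t 6.2333 p [0.5496 0.1057 0.07  ] jaw deg 23.174401787521038 z [ 5.e-04 -1.e-03 -1.e+00] F [0.21 0.57 0.2 ] T [ 0.138 -0.129  0.199] open 0.013711443398316779 q [ 0.1   0.14  1.75 -0.    1.24 -0.31]
```

Release, let the detent settle it, and look.

Request:
send_rows --series '[{"wx": 0,"wy": 0,"wz": 0,"dx": 0,"dy": 0,"dz": 0,"fingers": 200},{"wx": 0,"wy": 0,"wz": 0,"dx": 0,"dy": 0,"dz": 0,"fingers": 150},{"wx": 0,"wy": 0,"wz": 0,"dx": 0,"dy": 0,"dz": 0,"fingers": 120},{"wx": 0,"wy": 0,"wz": 0,"dx": 0,"dy": 0,"dz": 0,"fingers": 120},{"wx": 0,"wy": 0,"wz": 0,"dx": 0,"dy": 0,"dz": 1,"fingers": 120},{"wx": 0,"wy": 0,"wz": 0,"dx": 0,"dy": 0,"dz": 2,"fingers": 120},{"wx": 0,"wy": 0,"wz": 0,"dx": 0,"dy": 0,"dz": 2,"fingers": 120},{"wx": 0,"wy": 0,"wz": 0,"dx": 0,"dy": 0,"dz": 2,"fingers": 120},{"wx": 0,"wy": 0,"wz": 0,"dx": 0,"dy": -2,"dz": 1,"fingers": 120},{"wx": 0,"wy": 0,"wz": 0,"dx": -1,"dy": -3,"dz": 1,"fingers": 120},{"wx": 0,"wy": 0,"wz": 0,"dx": -1,"dy": -3,"dz": 0,"fingers": 120},{"wx": 0,"wy": 0,"wz": 0,"dx": -1,"dy": -3,"dz": 0,"fingers": 120},{"wx": 0,"wy": 0,"wz": 0,"dx": -1,"dy": -3,"dz": 0,"fingers": 120},{"wx": 0,"wy": 0,"wz": 0,"dx": -1,"dy": -3,"dz": 0,"fingers": 120}]'

```text
t: 7.4
tool_pos: [0.4976, -0.0654, 0.1709]
orientation: [1.711, 2.63, 0.001]
force: [0.2, -0.0, -0.2]
opening: 0.0492
```

```bash
python3 st.py; python3 - <<'E'
from h import *
import cv2
a=robot.read_camera("side");cv2.imwrite("pics/s2f.png",a[:,:,::-1]);a=a[180:290,160:300];cv2.imwrite("pics/s2.png",cv2.resize(a,(756,594),interpolation=cv2.INTER_CUBIC)[:,:,::-1])
a=robot.read_camera("top");a=a[115:245,115:245];cv2.imwrite("pics/t2.png",cv2.resize(a,(598,598),interpolation=cv2.INTER_CUBIC)[:,:,::-1])
E
```

```text
t 7.4 p [ 0.4976 -0.0654  0.1709] jaw deg 23.902298210213818 z [ 0.0038 -0.0019 -1.    ] F [ 0.21 -0.01 -0.22] T [ 0.002 -0.057 -0.035] open 0.0492250458974746 q [-0.23 -0.11  1.82 -0.    1.43 -0.65]
```

View pics/s2.png

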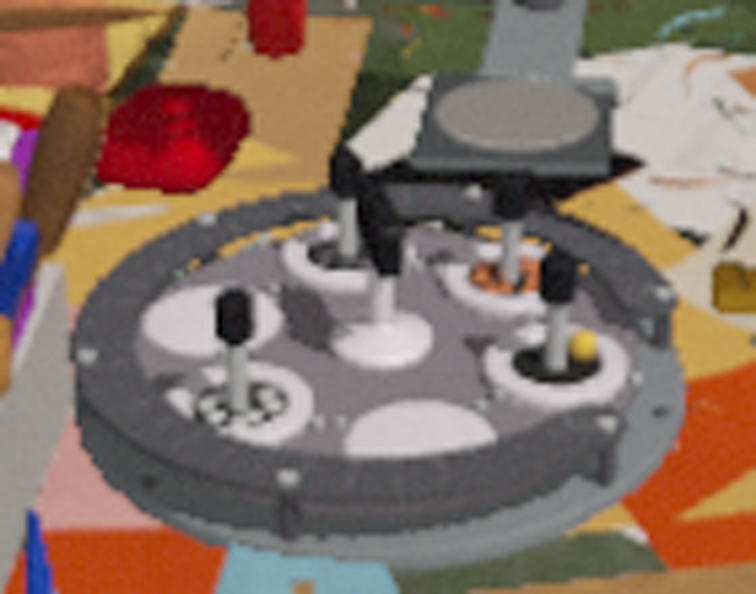

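View pics/t2.png

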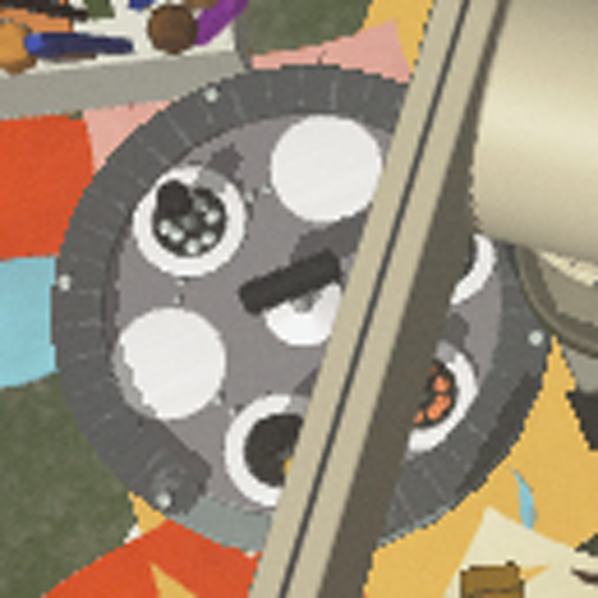

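```bash
python3 - <<'E'
from h import *
c1=lambda x,y:np.array([115+x/4.6,115+y/4.6])-.4
c2=lambda x,y:np.array([160+x/5.4,180+y/5.4])-.4
print(onz("side",c2(558,278),.076), onz("side",c2(555,367),.0295),onz("top",c1(281,450),.0325))
# height: known xy of gap
print("proj knob at gap", proj("side",[.4655,.114,.076]),c2(558,278),proj("top",[.4655,.114,.076]), (proj("top",[.4655,.114,.076])+.4-115)*4.6)
E
```

```text
[0.46597251 0.11714102] [0.46656037 0.11679811] [0.46450328 0.11443821]
proj knob at gap [263.31581846 230.47651578] [262.93333333 231.08148148] [173.42599903 209.47127924] [270.59959554 436.4078845 ]
```

Request:
send_rows --series '[{"wx": 0,"wy": 0,"wz": -0.03,"dx": -0.3,"dy": 1.5,"dz": 0,"fingers": 120},{"wx": 0,"wy": 0,"wz": -0.06,"dx": -0.5,"dy": 2.5,"dz": 0,"fingers": 120},{"wx": 0,"wy": 0,"wz": -0.06,"dx": -0.5,"dy": 2.5,"dz": 0,"fingers": 120},{"wx": 0,"wy": 0,"wz": -0.06,"dx": -0.5,"dy": 2.5,"dz": 0,"fingers": 120},{"wx": 0,"wy": 0,"wz": -0.06,"dx": -0.5,"dy": 2.5,"dz": 0,"fingers": 120},{"wx": 0,"wy": 0,"wz": -0.06,"dx": -0.5,"dy": 2.5,"dz": 0,"fingers": 120},{"wx": 0,"wy": 0,"wz": -0.06,"dx": -0.5,"dy": 2.5,"dz": 0,"fingers": 120},{"wx": 0,"wy": 0,"wz": -0.03,"dx": 0,"dy": 1.5,"dz": 0,"fingers": 120},{"wx": 0,"wy": 0,"wz": 0,"dx": 0,"dy": 0,"dz": 0,"fingers": 120},{"wx": 0,"wy": 0,"wz": 0,"dx": 0,"dy": 0,"dz": 0,"fingers": 120},{"wx": 0,"wy": 0,"wz": 0,"dx": 0,"dy": 0,"dz": 0,"fingers": 120}]'

```text
t: 8.42
tool_pos: [0.4625, 0.1225, 0.1786]
orientation: [2.25, 2.181, 0.006]
force: [-0.0, -0.7, 0.3]
opening: 0.0495
```

```bash
python3 st.py
```

```text
t 8.4167 p [0.4625 0.1225 0.1786] jaw deg -1.7731947187216013 z [ 0.0083 -0.0032 -1.    ] F [-0.05 -0.66  0.26] T [-0.026 -0.105  0.023] open 0.04946813752261347 q [ 0.16 -0.19  1.88 -0.    1.45  0.19]
```

Request:
send_rows --series '[{"wx": 0.003,"wy": 0.008,"wz": 0.03,"dx": 0.35,"dy": -0.75,"dz": 0,"fingers": 120},{"wx": 0,"wy": 0,"wz": 0,"dx": 0,"dy": 0,"dz": -1,"fingers": 120},{"wx": 0,"wy": 0,"wz": 0,"dx": 0,"dy": 0,"dz": -2,"fingers": 120},{"wx": 0,"wy": 0,"wz": 0,"dx": 0,"dy": 0,"dz": -2,"fingers": 120},{"wx": 0,"wy": 0,"wz": 0,"dx": 0,"dy": 0,"dz": -1,"fingers": 120},{"wx": 0,"wy": 0,"wz": 0,"dx": 0,"dy": 0,"dz": 0,"fingers": 120},{"wx": 0,"wy": 0,"wz": 0,"dx": 0,"dy": 0,"dz": 0,"fingers": 120}]'

```text
t: 9.0
tool_pos: [0.4668, 0.1107, 0.1156]
orientation: [2.226, 2.214, 0.001]
force: [0.7, -0.3, -0.8]
opening: 0.0488
```

```bash
python3 st.py
```

```text
t 9.0 p [0.4668 0.1107 0.1156] jaw deg -0.3280251715309745 z [ 2.e-03 -7.e-04 -1.e+00] F [ 0.68 -0.29 -0.83] T [-0.12  -0.089  0.016] open 0.04882779241903778 q [ 0.13 -0.13  1.94 -0.    1.33  0.13]
```

Request:
send_rows --series '[{"wx": 0,"wy": 0.002,"wz": 0,"dx": -0.05,"dy": 0.4,"dz": -1,"fingers": 120},{"wx": 0,"wy": 0,"wz": 0,"dx": 0,"dy": 0,"dz": -1.5,"fingers": 120},{"wx": 0,"wy": 0,"wz": 0,"dx": 0,"dy": 0,"dz": -1.5,"fingers": 120},{"wx": 0,"wy": 0,"wz": 0,"dx": 0,"dy": 0,"dz": -1.2,"fingers": 120},{"wx": 0,"wy": 0,"wz": 0,"dx": 0,"dy": 0,"dz": -0.5,"fingers": 120},{"wx": 0,"wy": 0,"wz": 0,"dx": 0,"dy": 0,"dz": 0,"fingers": 120},{"wx": 0,"wy": 0,"wz": 0,"dx": 0,"dy": 0,"dz": 0,"fingers": 120}]'

```text
t: 9.58
tool_pos: [0.4694, 0.1161, 0.0593]
orientation: [2.227, 2.21, 0.008]
force: [-0.0, -0.1, 0.5]
opening: 0.0494
```

```bash
python3 st.py; python3 - <<'E'
from h import *
import cv2
a=robot.read_camera("side");a=a[170:280,180:320];cv2.imwrite("pics/s3.png",cv2.resize(a,(756,594),interpolation=cv2.INTER_CUBIC)[:,:,::-1])
a=robot.read_camera("top");a=a[115:245,115:245];cv2.imwrite("pics/t3.png",cv2.resize(a,(598,598),interpolation=cv2.INTER_CUBIC)[:,:,::-1])
E
```

```text
t 9.5833 p [0.4694 0.1161 0.0593] jaw deg -0.44732913188359613 z [ 6.8e-03  7.0e-04 -1.0e+00] F [-0.   -0.06  0.52] T [-0.044 -0.038  0.007] open 0.04938545486055155 q [ 0.14 -0.05  1.98 -0.    1.21  0.14]
```

View pics/s3.png

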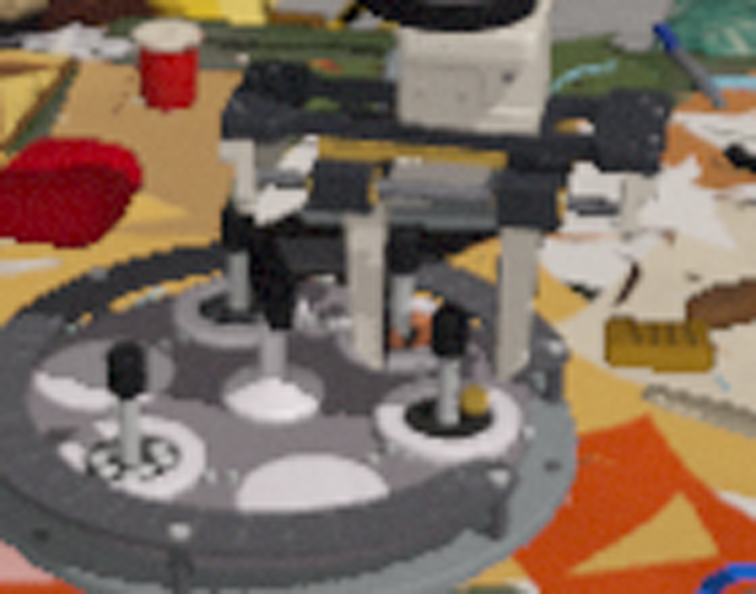

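View pics/t3.png

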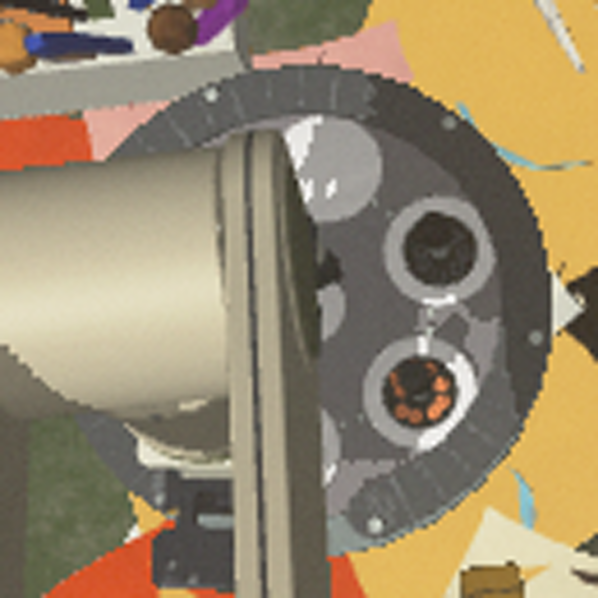

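```bash
python3 - <<'E'
from h import *
for X in([.4694+.0247,.1161,.0593],[.4694+.0247,.1161,.0593+.0],[.4694-.0247,.1161,.0593],[.466,.115,.087],[.466,.115,.065]):
    p=proj("side",X);print(X,p,(p+.4-[180,170])*5.4)
q=[180+449/5.4-.4,170+330/5.4-.4]
print(onz("side",q,.076),onz("side",[248.5,237.6],.059),onz("side",[274.4,238.9],.059))
E
```

```text
[0.4941, 0.1161, 0.0593] [251.4866032  235.85388339] [388.18765727 357.77097029]
[0.4941, 0.1161, 0.0593] [251.4866032  235.85388339] [388.18765727 357.77097029]
[0.4447, 0.1161, 0.0593] [271.5448929  237.68931801] [496.50242168 367.68231725]
[0.466, 0.115, 0.087] [263.134018   226.64811089] [451.08369721 308.0597988 ]
[0.466, 0.115, 0.065] [262.96943611 234.62805499] [450.194955   351.15149692]
[0.46668187 0.11540426] [0.49986019 0.12526736] [0.4372271  0.12011553]
```

Request:
send_rows --newtons 30 --series '[{"wx": 0,"wy": 0.007,"wz": 0,"dx": -0.3,"dy": 0,"dz": -0.2,"fingers": 120},{"wx": 0,"wy": 0,"wz": 0,"dx": 0,"dy": 0,"dz": 0,"fingers": 140},{"wx": 0,"wy": 0,"wz": 0,"dx": 0,"dy": 0,"dz": 0,"fingers": 150},{"wx": 0,"wy": 0,"wz": 0,"dx": 0,"dy": 0,"dz": 0,"fingers": 160},{"wx": 0,"wy": 0,"wz": 0,"dx": 0,"dy": 0,"dz": 0,"fingers": 170},{"wx": 0,"wy": 0,"wz": 0,"dx": 0,"dy": 0,"dz": 0,"fingers": 175},{"wx": 0,"wy": 0,"wz": 0,"dx": 0,"dy": 0,"dz": 0,"fingers": 180}]'

```text
t: 10.27
tool_pos: [0.4689, 0.1165, 0.061]
orientation: [2.228, 2.211, 0.008]
force: [0.2, -0.6, -0.5]
opening: 0.0283
```

```bash
python3 st.py
```

```text
t 10.2667 p [0.4689 0.1165 0.061 ] jaw deg -0.45252630126603155 z [ 0.0054  0.0016 -1.    ] F [ 0.16 -0.64 -0.49] T [-0.074 -0.082 -0.004] open 0.028328431383630535 q [ 0.14 -0.05  1.98  0.    1.21  0.14]
```

Request:
send_rows --series '[{"wx": 0,"wy": 0.006,"wz": 0,"dx": -0.3,"dy": -0.1,"dz": -0.4,"fingers": 180}]'

```text
t: 10.35
tool_pos: [0.4668, 0.1157, 0.0577]
orientation: [-2.23, -2.212, -0.003]
force: [0.9, -0.9, -0.3]
opening: 0.0274
```

```bash
python3 st.py
```

```text
t 10.35 p [0.4668 0.1157 0.0577] jaw deg -0.4493308052277265 z [ 0.0012  0.0019 -1.    ] F [ 0.88 -0.95 -0.34] T [-0.046  0.021  0.025] open 0.027360251952302076 q [ 0.13 -0.05  1.98  0.    1.21  0.14]
```

Request:
send_rows --series '[{"wx": 0,"wy": 0,"wz": 0,"dx": 0,"dy": 0,"dz": 0,"fingers": 180}]'

```text
t: 10.43
tool_pos: [0.4658, 0.1154, 0.0568]
orientation: [-2.229, -2.212, -0.001]
force: [-0.5, -0.1, -0.1]
opening: 0.0276
```

```bash
python3 st.py
```

```text
t 10.4333 p [0.4658 0.1154 0.0568] jaw deg -0.449011495674374 z [-7.0e-04  1.7e-03 -1.0e+00] F [-0.55 -0.06 -0.14] T [-0.04  -0.092 -0.004] open 0.027560613502221654 q [ 0.13 -0.05  1.98  0.    1.21  0.14]
```

Request:
send_rows --newtons 10 --series '[{"wx": 0,"wy": 0,"wz": 0,"dx": 0,"dy": 0,"dz": 0,"fingers": 200},{"wx": 0,"wy": 0,"wz": 0,"dx": 0,"dy": 0,"dz": 0,"fingers": 220},{"wx": 0,"wy": 0,"wz": 0,"dx": 0,"dy": 0,"dz": 0,"fingers": 220}]'

```text
t: 10.68
tool_pos: [0.4655, 0.1153, 0.0563]
orientation: [-2.229, -2.211, -0.0]
force: [0.6, 0.5, 1.1]
opening: 0.0174
```

```bash
python3 st.py
```

```text
t 10.6833 p [0.4655 0.1153 0.0563] jaw deg -0.45826527701290243 z [-0.0015  0.0016 -1.    ] F [0.6  0.48 1.13] T [-0.06  -0.338 -0.011] open 0.017368695579335854 q [ 0.13 -0.05  1.98  0.    1.21  0.14]
```

Request:
send_rows --newtons 30 --series '[{"wx": 0,"wy": 0,"wz": 0,"dx": 0,"dy": 0,"dz": 0,"fingers": 255},{"wx": 0,"wy": 0,"wz": 0,"dx": 0,"dy": 0,"dz": 0,"fingers": 255},{"wx": 0,"wy": 0,"wz": 0,"dx": 0,"dy": 0,"dz": 0.1,"fingers": 255},{"wx": 0,"wy": 0,"wz": 0,"dx": 0,"dy": 0,"dz": 0.2,"fingers": 255},{"wx": 0,"wy": 0,"wz": 0,"dx": 0,"dy": 0,"dz": 0.3,"fingers": 255},{"wx": 0,"wy": 0,"wz": 0,"dx": 0,"dy": 0,"dz": 0.4,"fingers": 255}]'

```text
t: 11.18
tool_pos: [0.4641, 0.1151, 0.0655]
orientation: [-2.227, -2.21, 0.004]
force: [0.1, 0.2, -1.2]
opening: 0.0169
```

```bash
python3 st.py; python3 - <<'E'
from h import *
import cv2
a=robot.read_camera("side");a=a[170:280,180:320];cv2.imwrite("pics/s4.png",cv2.resize(a,(756,594),interpolation=cv2.INTER_CUBIC)[:,:,::-1])
E
```

```text
t 11.1833 p [0.4641 0.1151 0.0655] jaw deg -0.4573754376840816 z [-0.0045  0.0012 -1.    ] F [ 0.11  0.17 -1.2 ] T [-0.024 -0.058  0.019] open 0.01694437515666586 q [ 0.13 -0.06  1.98  0.    1.23  0.14]
```

View pics/s4.png

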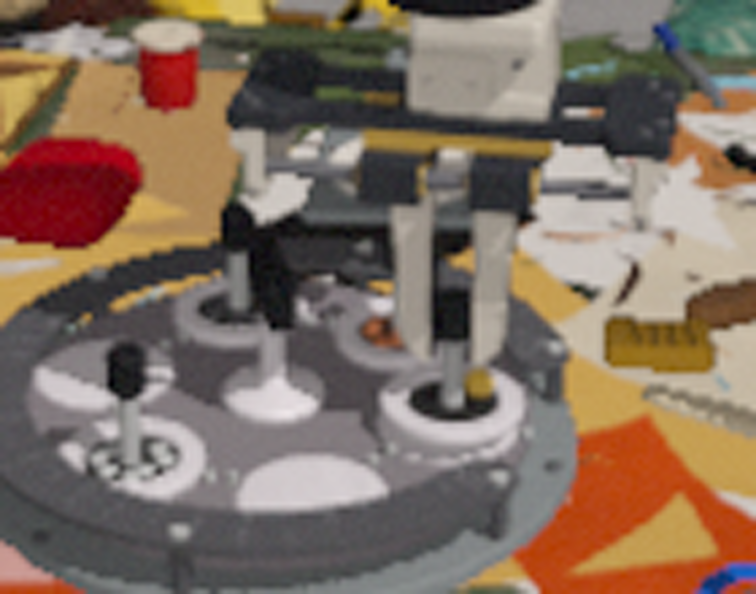

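Request:
send_rows --series '[{"wx": 0,"wy": -0.002,"wz": 0,"dx": 0.05,"dy": 0,"dz": 0.5,"fingers": 255},{"wx": 0,"wy": -0.002,"wz": 0,"dx": 0.05,"dy": 0,"dz": 0.6,"fingers": 255},{"wx": 0,"wy": -0.002,"wz": 0,"dx": 0.05,"dy": 0,"dz": 0.6,"fingers": 255},{"wx": 0,"wy": -0.001,"wz": 0,"dx": 0.03,"dy": 0,"dz": 0.6,"fingers": 255},{"wx": 0,"wy": -0.001,"wz": 0,"dx": 0.03,"dy": 0,"dz": 0.6,"fingers": 255},{"wx": 0,"wy": -0.001,"wz": 0,"dx": 0,"dy": 0,"dz": 0.6,"fingers": 255}]'

```text
t: 11.73
tool_pos: [0.4668, 0.1152, 0.105]
orientation: [2.228, 2.21, 0.009]
force: [0.6, -0.3, -2.1]
opening: 0.0171
```

```bash
python3 st.py
```

```text
t 11.7333 p [0.4668 0.1152 0.105 ] jaw deg -0.45575371766928774 z [ 0.0063  0.0013 -1.    ] F [ 0.6  -0.26 -2.13] T [-0.078 -0.057 -0.011] open 0.017121964807164464 q [ 0.13 -0.12  1.95  0.    1.3   0.14]
```

Request:
send_rows --series '[{"wx": 0,"wy": 0.003,"wz": 0,"dx": 0,"dy": 0,"dz": 0.6,"fingers": 255},{"wx": 0,"wy": 0.001,"wz": 0,"dx": 0,"dy": 0,"dz": 0.6,"fingers": 255},{"wx": 0,"wy": 0,"wz": 0,"dx": 0,"dy": 0,"dz": 0.6,"fingers": 255},{"wx": 0,"wy": 0,"wz": 0,"dx": 0,"dy": 0,"dz": 0.6,"fingers": 255},{"wx": 0,"wy": 0,"wz": 0,"dx": 0,"dy": 0,"dz": 0.6,"fingers": 255},{"wx": 0,"wy": 0,"wz": 0,"dx": 0,"dy": 0,"dz": 0.5,"fingers": 255},{"wx": 0,"wy": 0,"wz": 0,"dx": 0,"dy": 0,"dz": 0.3,"fingers": 255},{"wx": 0,"wy": 0,"wz": 0,"dx": 0,"dy": 0,"dz": 0.1,"fingers": 255}]'

```text
t: 12.4
tool_pos: [0.4679, 0.1154, 0.1506]
orientation: [2.229, 2.211, 0.008]
force: [0.5, 0.3, -0.9]
opening: 0.0168
```

```bash
python3 st.py
```

```text
t 12.4 p [0.4679 0.1154 0.1506] jaw deg -0.45809034010505933 z [ 0.0052  0.0018 -1.    ] F [ 0.55  0.29 -0.95] T [-0.035 -0.134  0.006] open 0.016782119608141046 q [ 0.13 -0.16  1.9   0.    1.39  0.14]
```

Request:
send_rows --series '[{"wx": 0,"wy": 0.002,"wz": 0,"dx": 0.02,"dy": -0.1,"dz": 0,"fingers": 255},{"wx": 0,"wy": 0.001,"wz": 0,"dx": 0.04,"dy": -0.2,"dz": 0,"fingers": 255},{"wx": 0,"wy": 0,"wz": 0,"dx": 0.07,"dy": -0.35,"dz": 0,"fingers": 255},{"wx": 0,"wy": 0,"wz": 0,"dx": 0.1,"dy": -0.5,"dz": 0,"fingers": 255},{"wx": 0,"wy": 0,"wz": 0,"dx": 0.14,"dy": -0.65,"dz": 0,"fingers": 255},{"wx": 0,"wy": 0,"wz": 0,"dx": 0.16,"dy": -0.8,"dz": 0,"fingers": 255},{"wx": 0,"wy": 0,"wz": 0,"dx": 0.2,"dy": -0.9,"dz": 0,"fingers": 255},{"wx": 0,"wy": 0,"wz": 0,"dx": 0.2,"dy": -1,"dz": 0,"fingers": 255},{"wx": 0,"wy": 0,"wz": 0,"dx": 0.2,"dy": -1,"dz": 0,"fingers": 255},{"wx": 0,"wy": 0,"wz": 0,"dx": 0.2,"dy": -1,"dz": 0,"fingers": 255}]'

```text
t: 13.23
tool_pos: [0.481, 0.0445, 0.149]
orientation: [-2.227, -2.213, -0.001]
force: [0.1, -0.3, -1.4]
opening: 0.0169
```

```bash
python3 st.py
```

```text
t 13.2333 p [0.481  0.0445 0.149 ] jaw deg -0.35993956338068944 z [-8.0e-04  1.3e-03 -1.0e+00] F [ 0.14 -0.29 -1.42] T [-0.043 -0.083 -0.012] open 0.016895515188821278 q [-0.02 -0.15  1.89  0.    1.4  -0.01]
```

Request:
send_rows --series '[{"wx": 0,"wy": 0,"wz": 0,"dx": 0.22,"dy": -1,"dz": 0,"fingers": 255},{"wx": 0,"wy": 0,"wz": 0,"dx": 0.22,"dy": -1,"dz": 0,"fingers": 255},{"wx": 0,"wy": 0,"wz": 0,"dx": 0.22,"dy": -1,"dz": 0,"fingers": 255},{"wx": 0,"wy": 0,"wz": 0,"dx": 0.22,"dy": -1,"dz": 0,"fingers": 255},{"wx": 0,"wy": 0,"wz": 0,"dx": 0.22,"dy": -1,"dz": 0,"fingers": 255},{"wx": 0,"wy": 0,"wz": 0,"dx": 0.22,"dy": -1,"dz": 0,"fingers": 255},{"wx": 0,"wy": 0,"wz": 0,"dx": 0.22,"dy": -1,"dz": 0,"fingers": 255},{"wx": 0,"wy": 0,"wz": 0,"dx": 0.22,"dy": -1,"dz": 0,"fingers": 255},{"wx": 0,"wy": 0,"wz": 0,"dx": 0.22,"dy": -1,"dz": 0,"fingers": 255},{"wx": 0,"wy": 0,"wz": 0,"dx": 0.22,"dy": -1,"dz": 0,"fingers": 255},{"wx": 0,"wy": 0,"wz": 0,"dx": 0.22,"dy": -1,"dz": 0,"fingers": 255},{"wx": 0,"wy": 0,"wz": 0,"dx": 0.22,"dy": -1,"dz": 0,"fingers": 255}]'

```text
t: 14.23
tool_pos: [0.5102, -0.0902, 0.149]
orientation: [-2.23, -2.212, -0.001]
force: [0.4, -0.5, -1.4]
opening: 0.0172
```

```bash
python3 st.py
```

```text
t 14.2333 p [ 0.5102 -0.0902  0.149 ] jaw deg -0.46581085905040814 z [-6.0e-04  1.2e-03 -1.0e+00] F [ 0.38 -0.53 -1.4 ] T [-0.073 -0.085  0.004] open 0.01722984572880833 q [-0.27 -0.05  1.8   0.    1.39 -0.27]
```

Request:
send_rows --series '[{"wx": 0,"wy": 0,"wz": 0,"dx": 0.22,"dy": -1,"dz": 0,"fingers": 255},{"wx": 0,"wy": 0,"wz": 0,"dx": 0.22,"dy": -1,"dz": 0,"fingers": 255},{"wx": 0,"wy": 0,"wz": 0,"dx": 0.22,"dy": -1,"dz": 0,"fingers": 255},{"wx": 0,"wy": 0,"wz": 0,"dx": 0.22,"dy": -1,"dz": 0,"fingers": 255},{"wx": 0,"wy": 0,"wz": 0,"dx": 0.2,"dy": -0.9,"dz": 0,"fingers": 255},{"wx": 0,"wy": 0,"wz": 0,"dx": 0.18,"dy": -0.8,"dz": -0.05,"fingers": 255},{"wx": 0,"wy": 0,"wz": 0,"dx": 0.15,"dy": -0.7,"dz": -0.1,"fingers": 255},{"wx": 0,"wy": 0,"wz": 0,"dx": 0.12,"dy": -0.6,"dz": -0.1,"fingers": 255},{"wx": 0,"wy": 0,"wz": 0,"dx": 0.1,"dy": -0.45,"dz": -0.1,"fingers": 255},{"wx": 0,"wy": 0,"wz": 0,"dx": 0.08,"dy": -0.35,"dz": -0.1,"fingers": 255},{"wx": 0,"wy": 0,"wz": 0,"dx": 0.05,"dy": -0.25,"dz": -0.05,"fingers": 255},{"wx": 0,"wy": 0,"wz": 0,"dx": 0.03,"dy": -0.15,"dz": 0,"fingers": 255},{"wx": 0,"wy": 0,"wz": 0,"dx": 0,"dy": -0.05,"dz": 0,"fingers": 255}]'

```text
t: 15.32
tool_pos: [0.53, -0.1834, 0.1428]
orientation: [-2.23, -2.209, -0.0]
force: [0.4, -0.6, -2.0]
opening: 0.0166
```

```bash
python3 st.py; python3 - <<'E'
from h import *
import cv2
a=robot.read_camera("side");cv2.imwrite("pics/s5f.png",a[:,:,::-1]);a=a[130:240,190:330];cv2.imwrite("pics/s5.png",cv2.resize(a,(756,594),interpolation=cv2.INTER_CUBIC)[:,:,::-1])
a=robot.read_camera("top");cv2.imwrite("pics/t5.png",a[:,:,::-1])
E
```

```text
t 15.3167 p [ 0.53   -0.1834  0.1428] jaw deg -0.5427819085398633 z [-0.0015  0.0017 -1.    ] F [ 0.41 -0.57 -2.04] T [-0.057 -0.094  0.043] open 0.016623272113892643 q [-0.43  0.08  1.69  0.    1.38 -0.42]
```

View pics/s5.png

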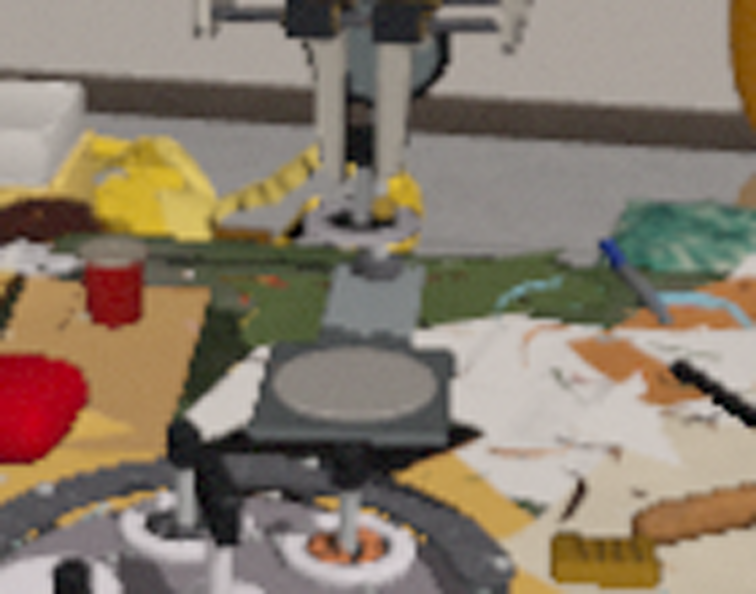

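View pics/t5.png

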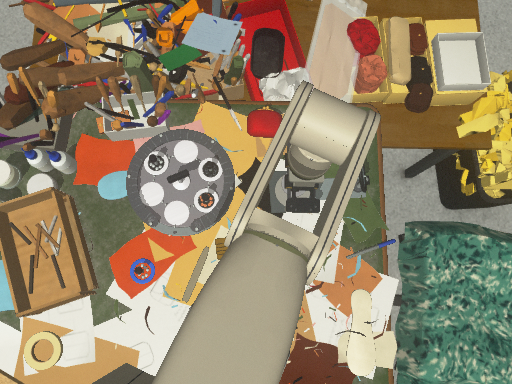

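Request:
send_rows --series '[{"wx": 0,"wy": -0.001,"wz": 0,"dx": 0.05,"dy": -0.1,"dz": 0.02,"fingers": 255},{"wx": 0,"wy": 0,"wz": 0,"dx": 0.05,"dy": -0.2,"dz": 0.02,"fingers": 255},{"wx": 0,"wy": 0,"wz": 0,"dx": 0.05,"dy": -0.2,"dz": 0,"fingers": 255},{"wx": 0,"wy": 0,"wz": 0,"dx": 0.05,"dy": -0.15,"dz": 0,"fingers": 255},{"wx": 0,"wy": 0,"wz": 0,"dx": 0.05,"dy": -0.1,"dz": 0,"fingers": 255},{"wx": 0,"wy": 0,"wz": 0,"dx": 0,"dy": -0.05,"dz": 0,"fingers": 255},{"wx": 0,"wy": 0,"wz": 0,"dx": 0,"dy": 0,"dz": 0,"fingers": 255}]'

```text
t: 16.0
tool_pos: [0.533, -0.1912, 0.1438]
orientation: [-2.23, -2.212, -0.002]
force: [-0.8, -0.3, -2.1]
opening: 0.0169
```

```bash
python3 st.py; python3 - <<'E'
from h import *
import cv2
a=robot.read_camera("side");cv2.imwrite("pics/s6f.png",a[:,:,::-1]);b=a[155:215,215:295];cv2.imwrite("pics/s6.png",cv2.resize(b,(800,600),interpolation=cv2.INTER_CUBIC)[:,:,::-1])
# disc ellipse from initial pics
for n,c in(("side",(255,201)),("top",(292,190))):
    g=cv2.imread(f"pics/{n}0.png")[:,:,::-1].astype(int)
    col=g[c[1],c[0]];m=(np.abs(g-col).sum(2)<45).astype(np.uint8)
    k,l,st,ce=cv2.connectedComponentsWithStats(m,connectivity=4);i=l[c[1],c[0]]
    cnt=max(cv2.findContours((l==i).astype(np.uint8),cv2.RETR_EXTERNAL,cv2.CHAIN_APPROX_NONE)[0],key=len)
    e=cv2.fitEllipse(cnt);print(n,col,st[i],e,onz(n,e[0],.013))
E
```

```text
t 16.0 p [ 0.533  -0.1912  0.1438] jaw deg -0.4566640546902398 z [ 4.0e-04  1.5e-03 -1.0e+00] F [-0.75 -0.26 -2.06] T [-0.044 -0.053 -0.013] open 0.01688209093663616 q [-0.44  0.09  1.67  0.    1.38 -0.43]
side [137 130 126] [241 195  29  13 305] ((254.9586944580078, 200.81227111816406), (12.269821166992188, 28.671161651611328), 90.00968170166016) [ 0.534903   -0.18480036]
top [163 161 147] [275 174  35  34 931] ((292.17047119140625, 190.1998291015625), (32.99158477783203, 34.12515640258789), 110.8270263671875) [ 0.53242069 -0.1923    ]
```

View pics/s6.png

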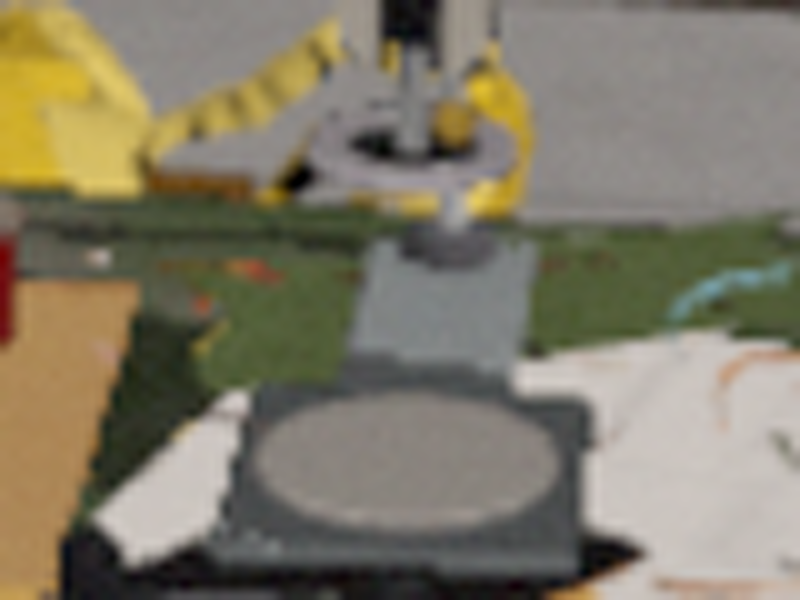

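```bash
python3 - <<'E'
from h import *
f=lambda X:(proj("side",X)+.45-[215,155])*10
d=np.array([.5328,-.1918,.0])
print("disc",f(d+[0,0,.013]),"rim top c",f(d+[0,0,.1198]),"under near/far",f(d+[0,.033,.113]),f(d+[0,-.033,.1195]),f(d+[.033,0,.1195]),f(d+[-.033,0,.1195]))
a=robot.read_camera("side");import cv2
cv2.imwrite("pics/s7.png",cv2.resize(a[155:185,235:275],(800,600),interpolation=cv2.INTER_CUBIC)[:,:,::-1])
E
python3 st.py
```

```text
disc [414.22320457 454.0217861 ] rim top c [418.088468   138.16826024] under near/far [400.2068363 197.0607496] [434.92646678 103.07640489] [312.41013877 131.96563169] [524.54434529 146.26002679]
t 16.1 p [ 0.533  -0.1911  0.1438] jaw deg -0.4558414550982782 z [ 3.0e-04  1.6e-03 -1.0e+00] F [ 0.16  0.39 -0.67] T [-0.009 -0.063 -0.001] open 0.017054474513771664 q [-0.44  0.09  1.67  0.    1.38 -0.43]
```

View pics/s7.png

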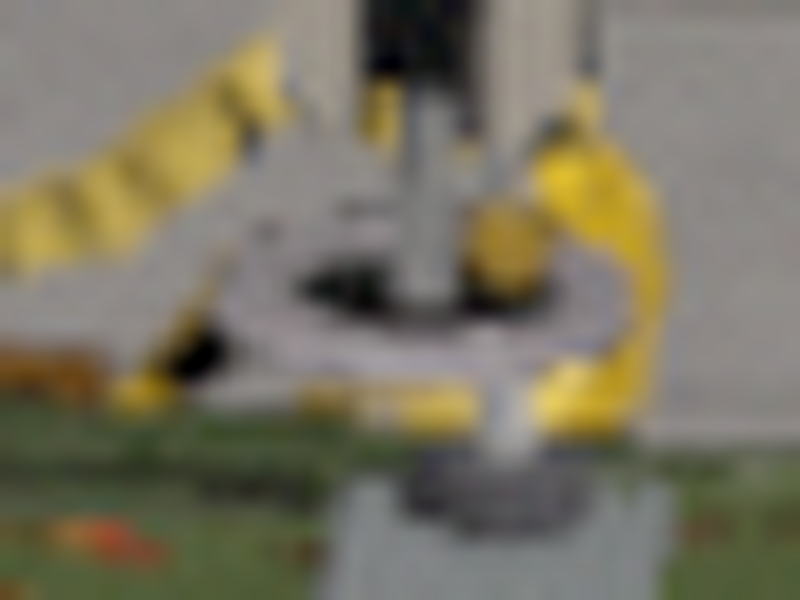

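Request:
send_rows --series '[{"wx": 0.001,"wy": 0,"wz": 0,"dx": 0,"dy": -0.03,"dz": -0.03,"fingers": 255},{"wx": 0,"wy": 0,"wz": 0,"dx": 0,"dy": 0,"dz": 0,"fingers": 255},{"wx": 0,"wy": 0,"wz": 0,"dx": 0,"dy": 0,"dz": 0,"fingers": 255}]'

```text
t: 16.35
tool_pos: [0.5329, -0.1912, 0.1434]
orientation: [-2.229, -2.211, -0.003]
force: [0.1, -0.6, -2.2]
opening: 0.0167
```

```bash
python3 st.py; python3 - <<'E'
from h import *
import cv2
cv2.imwrite("pics/s8.png",robot.read_camera("side")[:,:,::-1])
print(np.round(robot.read_state()["dq"],4))
E
```

```text
t 16.35 p [ 0.5329 -0.1912  0.1434] jaw deg -0.4477935897507681 z [ 2.0e-04  2.8e-03 -1.0e+00] F [ 0.1  -0.65 -2.18] T [-0.051 -0.067 -0.032] open 0.016705056102653087 q [-0.44  0.09  1.67  0.    1.38 -0.43]
[-0.0006 -0.0012  0.0007  0.      0.0002  0.0004]
```

View pics/s8.png

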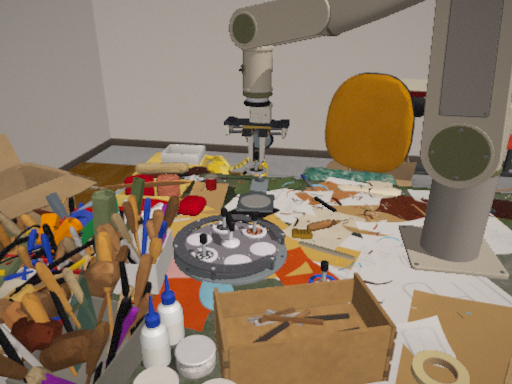

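The tray at about (256, 171) hangs still over the disc at (255, 201). The three other trays sit in their nests, and the purse, spool and wax block are where they were. Handing in.

```bash
python3 -c "
from plant import robot
print(robot.close_job())"
```

```text
the job is handed in; nothing more can be done
None
```

I turned the carousel one click clockwise (-60°) by its handle, which brought the ball tray into the gap. I then gripped the tray's knob, lifted it straight up and carried it slowly to the magnifier, where it is still held. I handed the job in at about 16.4 s.

Last checks:
- **Position:** TCP at (0.533, -0.191, 0.143), which puts the tray's underside about 11.3 cm above the desk, 10 cm above the disc. It is centred to about 1–2 mm by my measurements.
- **Level and still:** tilt under 0.2°, joint speeds about zero, and the grip steady at 16.7 mm opening with 30 N.
- **Ball and bystanders:** the ball showed in the tray in the last close-up, taken just before a final nudge of about 0.3 mm. The other trays, purse, spool and wax block looked undisturbed.

**Disagreements:**
- The two cameras differ by about 3 mm on the disc's height (10 mm measured against the stated 13 mm).
- The tray's lower edge looked about 1 px (roughly 2.5 mm) high in the side view. The knob's underside and the rim fitted the intended height, so I kept the height set from the arm's readings at the grasp.

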